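# Offer up the sampler bracket over the assembly stand

### The job

Wind the handwheel of the assembly stand until the blue carriage touches its red stop. Then pick up the lopsided cast bracket by its balance point and finish holding it in the gripper, level and still, over the carriage with the heavy sleeve right above the big pin, the slim eye right above the small pin, and 2 to 6 cm of clear air over the pins. Do not put it down or let go at the end, and leave the other things on the bench where they are.

Things in the scene. Friction and masses are not known exactly. Their poses are not given: they have to be found in the camera images.
- stand: Fixed assembly stand: aluminium base 160 x 250 x 15 mm (its x, y, z), origin under its middle, z up; a tongue 80 mm wide runs to y = -270 mm with a drive box (42 mm high) and the handwheel on it. A blue carriage (60 x 230 mm along x, y, top 40 mm up) with two upright pins 190 mm apart, big towards +y, small towards -y, runs along x to a red stop block (50 mm high) at the +x edge.
- carriage (a joint): Position of the blue carriage along the stand's +x axis in m: 0 = farthest from the stop, 0.060 = touching the red stop (hard end). Driven by the handwheel through rack and pinion, 40 mm per turn; it stays where it is left.
- handwheel (a joint): Handwheel angle in rad, counter-clockwise from above positive; counter-clockwise drives the carriage to the stop (40 mm a turn), where it goes solid (at about 9.42 rad). At 0 the crank knob lies towards the stand's +x. Turning takes a few N at the knob.
- wheel_hub (a point): Centre of the handwheel (black rim 112 mm across, vertical axis) on its axis at the height of the top of the rim, 58.5 mm above the bench; 210 mm from the stand's origin along the stand's -y.
- knob_mid (a point): Middle of the red crank knob: an upright grip 18 mm across and 42 mm tall standing on the rim, 45 mm from the wheel's axis, free to spin on its own pin. This point is 21 mm above the knob's foot, 79.5 mm above the bench, 21 mm below its top.
- big_pin (a point): Centre of the top of the carriage's big pin (22 mm across, steel), 85 mm above the bench; moves with the carriage.
- small_pin (a point): Centre of the top of the carriage's small pin (10 mm across, brass), 85 mm above the bench; moves with the carriage.
- bracket: Loose yellow-painted cast bracket, 0.34 to 0.58 kg, lying flat: heavy sleeve (52 mm across, 40 tall, dark band, 28 mm bore) and slim eye (28 mm across, 30 tall, 14 mm hole), centres 190 mm apart, joined by a straight bar 20 mm wide, 14 to 30 mm above the underside. Origin on the underside plane, on the centre line, 100 mm from sleeve, 90 mm from eye; x to the sleeve, z up.
- balance (a point): The bracket's balance point (centre of mass along the bar), at the bar's mid height (22 mm above the underside): 58 mm from the sleeve's centre towards the eye, that is 42 mm from the bracket's origin along its +x.
- bore (a point): Centre of the mouth of the sleeve's bore, on the bracket's underside (goes over the big pin).
- eye (a point): Centre of the mouth of the eye's hole, on the bracket's underside (goes over the small pin).
- solvent: amber solvent bottle, blue cap, 68 mm across, 190 mm tall; upright on the bench, origin at the centre of its underside; a bystander, leave it alone
- tumbler: translucent pale drinking bottle with a black cap, 64 mm across, 200 mm tall; upright on the bench, origin at the centre of its underside; a bystander, leave it alone
- vial_tray: white divided vial tray 100 x 150 x 30 mm (x, y, z), vials reach 41 mm; upright on the bench, origin at the centre of its underside; a bystander, leave it alone
- driver: screwdriver with a red handle, lying flat along its x axis; a bystander, leave it alone
- spanner: steel open-ended spanner, lying flat along its x axis; a bystander, leave it alone
- septa_jar: small white jar with a green lid, 56 mm across, 60 mm tall; upright on the bench, origin at the centre of its underside; a bystander, leave it alone
Mind the look-alikes: they are no part of the job. Several things look just like the bracket: the one meant starts farthest to the robot's left.

How it is judged (in metres and radians):
On the way, in this order (a step that is already met when the one before it is completed fails the run):
1. the carriage has been wound against its red stop, with the bracket still lying on the bench (value of joint carriage above 0.0585 m and height (world z) of balance below 0.04 m), for 0.2 s.
2. the bracket is lifted clear of the bench in the gripper (height (world z) of balance above 0.06 m and contact force between the fingers and bracket above 1 N), for 0.1 s.
At the end, for the whole second after the job is handed in: The carriage is against the stop (within 1.5 mm); the bracket hangs still in the gripper alone, gripped within 20 mm of its balance point along the bar, level within 5 degrees, sleeve and eye each within 15 mm sideways of their pins, the underside 10 to 70 mm above the pins' tops (value of joint carriage above 0.0585 m and angle between bracket's own z axis and vertical below 0.09 rad and horizontal distance between bore and big_pin below 0.015 m and horizontal distance between eye and small_pin below 0.015 m and height (world z) of bore between 0.095 and 0.155 m and height (world z) of eye between 0.095 and 0.155 m and x of the grasp point in the frame of bracket between 0.022 and 0.062 m and contact force between the fingers and bracket above 2 N and contact force between stand and bracket below 0.3 N and linear speed of bracket below 0.02 m/s and angular speed of bracket below 0.15 rad/s); the arm keeps its last pose, push and grip.
It fails at once if a bystander is moved by more than 30 mm (distance of any of solvent, tumbler, vial_tray, driver, spanner, septa_jar from where it was at the start of the episode above 0.03 m).
It also fails if it takes over 64 s, if anything falls off the work surface, if the arm or the gripper's body presses on something with over 40 N, if the wrist force passes 120 N, or if a joint passes its speed limit or range.

### The arm

A 7-joint arm with a two-finger parallel gripper is mounted at the origin on the work surface. World frame = base frame: x ahead of the robot, y to its left, z up, the work surface at z = 0. Lengths are in mm, angles in rad, forces in N, time in s.
With the tool pointing down it reaches from about 400 to 875 mm from the base axis. Payload 4.4 kg.
Tool frame: the origin (TCP) lies midway between the tips of the shut fingers; the grasp point (between the pads) lies ctrl.grip_depth behind it (ctrl.grip_depth is the distance from the TCP to the grasp point, in mm); z points along the fingers, y is the line along which they close (so a half turn about z gives the same grasp; the last joint's range is limited). The gripper opens to 85 mm and grips with 20 to 120 N. Pads are 22 mm wide; open, the fingers measure 114 mm over their backs; the gripper's body (76 mm by 85 mm) begins 54 mm behind the grasp point. The pads swing forward as they close: fully open they stand 13 mm farther back than shut.
Start: joints at [-1.212, 0.628, 0.038, 1.517, -0.027, 0.996, -0.02], TCP at [267.869, 592.253, 231.313] pointing down, gripper open.
Joint ranges: [-3.06, 3.06], [-0.37, 2.12], [-1.25, 1.32], [0.18, 2.47], [-1.1, 4.24], [0.23, 1.98], [-2.94, 2.94]. Speed limits (rad/s): [2.57, 2.57, 3.14, 3.14, 3.14, 3.14, 3.14].

### API

Orientations are given as [roll, pitch, yaw] about the fixed x, y, z axes, in that order (R = Rz(yaw) Ry(pitch) Rx(roll)).
In Python, from cell import ctrl gives the robot as it stands.
- The arm moves only by the tool carry_out, never from a script. Its argument "deltas" is one flat list of numbers, 7 for each row, row after row: the turn, a rotation vector about the tool's x, y, z in degrees, then the shift along the tool's x, y, z in m, then the closure, from -1 (fully open) to 1 (shut). In form: [wx, wy, wz, dx, dy, dz, claw, wx, wy, wz, dx, dy, dz, claw, ...]. A call has 1 to 12 rows; each row shifts and turns the commanded pose from where the row before left it, along the tool's axes as they then stand; what a row does not reach is not made up. A row lasts 1/8 s, in which the tool goes at most 62.5 mm and 10.7 degrees, less where a joint would pass 70% of its speed; a pose out of reach is approached as far as the arm can. A call with a gripper value outside its range is refused whole. The fingers move at their own pace and stop on an object; the grip force is fixed at half the most. Time passes only in rows, so rows that do not move let the fingers close. It gives the time, the measured TCP pose, the force, the opening and the grip force at its end, in the units of the state.
- ctrl.read_state(): the state, without advancing time (a new reading comes with each control period).
- ctrl.get_image(name): name is "scene" or "top" or "wrist"; returns the picture (480x640x3 uint8, red, green, blue); there is no depth.
- ctrl.calibration(name): a dict with "mtx" (3x3 intrinsics, pixels), "R" (3x3) and "t" (3): a world point X has camera coordinates R X + t. Camera axes: x right, y down, z forward; pixel columns grow to the right and rows downward; lengths in mm; the calibration is good to about 2 mm. A picture is of the moment at which its call begins: read the wrist's pose just before it. calibration takes no time and is no camera call; for the wrist camera it gives the pose at the moment of the call.
- ctrl.finish_job(): hands the job in; it is judged then, once.
The state is a dict: "clock": time; "qpos": joint angles; "qd": joint speeds; "tau": joint torques, N m; "eef_pos": TCP position; "tool_rot": TCP orientation; "force": force on the tool from outside, world axes, zero at the start; "torque": the same for the moment, N m; "width": finger opening in mm; "gripper_force": force on a finger pad.
Only numpy, scipy, OpenCV 4.12 (cv2) and the standard library are available. Lean on these libraries where they do the work, as an engineer would, in place of code of your own. Each camera call takes 0.05 s, during which the arm holds its last target. There are 200 camera calls.

## Working session

There is one attempt and no reset: what is moved stays moved. The work goes in short steps, Python scripts to look and compute and a tool call to move; the robot and the scene stay as the last step left them, time stands still between calls to the robot, and variables do not carry over. Pictures are saved under pics/ and viewed, at most 10 in all, crops included, and the job is handed in when it is done.

Besides the shell and the picture viewer there is one more tool, called after "Emit:" by a JSON object that holds its "fn" and its "kwargs", one argument or row to a line. carry_out: Moves the arm, as the interface text tells. Its arguments: {"type":"object","properties":{"deltas":{"type":"array"}},"required":["deltas"]}

```bash
mkdir -p pics; ls; python3 - <<'E'
from cell import ctrl
import cv2,numpy as np
s=ctrl.read_state(); print({k:np.round(v,3) for k,v in s.items()}, ctrl.grip_depth)
for n in ["top","scene"]:
    im=ctrl.get_image(n); cv2.imwrite(f"pics/{n}0.png",im[:,:,::-1])
    c=ctrl.calibration(n); print(n,np.round(c["mtx"],1).tolist(),np.round(c["R"],3).tolist(),np.round(c["t"],1))
E
```

```text
pics
{'clock': np.float64(0.0), 'qpos': array([-1.212,  0.629,  0.038,  1.518, -0.027,  0.996, -0.02 ]), 'qd': array([-0.002, -0.001,  0.001, -0.001,  0.001,  0.001, -0.001]), 'tau': array([ 0.0000e+00, -5.6340e+01,  1.2260e+00, -1.9346e+01,  1.1000e-02,
        1.0000e-02,  0.0000e+00]), 'eef_pos': array([267.628, 591.669, 230.376]), 'tool_rot': array([-3.14 ,  0.   ,  2.717]), 'force': array([-0.248,  0.198, -0.356]), 'torque': array([0.015, 0.01 , 0.021]), 'gripper_force': np.float64(0.0), 'width': np.float64(85.144)} 18.700000000000003
top [[543.1, 0.0, 319.0], [0.0, 543.1, 234.1], [0.0, 0.0, 1.0]] [[0.004, -1.0, -0.0], [-0.991, -0.004, -0.133], [0.133, 0.001, -0.991]] [ -17.2  581.7 1679.5]
scene [[505.6, 0.0, 320.7], [0.0, 505.6, 247.1], [0.0, 0.0, 1.0]] [[-0.602, 0.798, -0.004], [0.46, 0.343, -0.819], [-0.652, -0.495, -0.574]] [ 350.8 -203.7 1674.6]
```

View pics/top0.png

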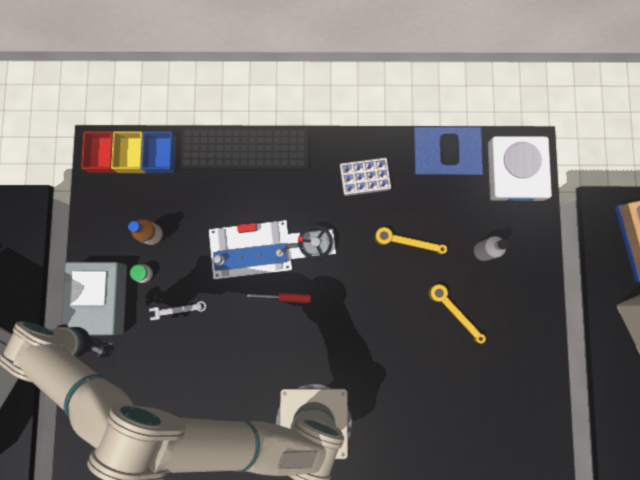

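View pics/scene0.png

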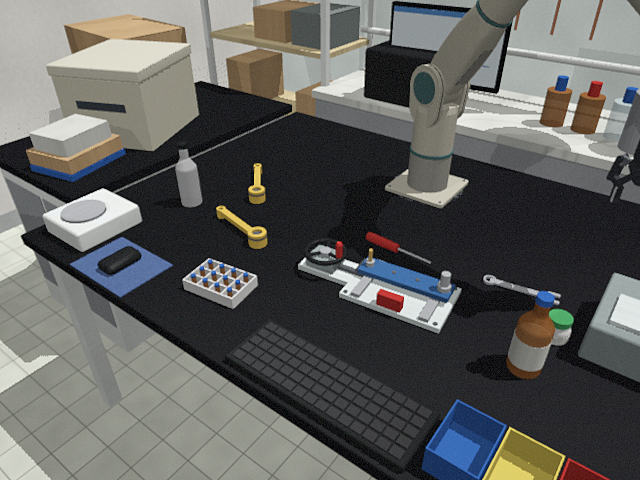

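Two bracket candidates in top view: A, sleeve (384,236) to eye (443,249), and B, sleeve (438,293) to eye (481,339). Image left is the robot's left (+y), so A is the one meant if nothing is hidden behind the arm. The stand is at (250,248) with its wheel at (316,241), and the red knob is near (303,240).

```bash
cat > h.py <<'E'
import cv2,numpy as np
from cell import ctrl
def ray(n,uv,z,cal=None):
    c=cal or ctrl.calibration(n); R=np.array(c["R"]);t=np.array(c["t"]).ravel()
    d=R.T@np.linalg.inv(c["mtx"])@np.array([uv[0],uv[1],1.]); o=-R.T@t
    return o+d*(z-o[2])/d[2]
def tri(obs):
    A=[];b=[]
    for n,uv in obs:
        c=ctrl.calibration(n); R=np.array(c["R"]);t=np.array(c["t"]).ravel()
        d=R.T@np.linalg.inv(c["mtx"])@np.array([uv[0],uv[1],1.]); d/=np.linalg.norm(d)
        P=np.eye(3)-np.outer(d,d); A.append(P); b.append(P@(-R.T@t))
    return np.linalg.lstsq(np.vstack(A),np.hstack(b),rcond=None)[0]
def blobs(im,lo,hi,amin=15):
    hsv=cv2.cvtColor(im,cv2.COLOR_RGB2HSV); m=cv2.inRange(hsv,np.array(lo),np.array(hi))
    n,l,s,c=cv2.connectedComponentsWithStats(m)
    return [(s[i].tolist(),c[i].round(1).tolist()) for i in range(1,n) if s[i][4]>=amin],l
E
python3 - <<'E'
from h import *
for n in ["top","scene"]:
    im=cv2.imread(f"pics/{n}0.png")[:,:,::-1].copy()
    for nm,lo,hi in [("yellow",(18,120,80),(32,255,255)),("red",(0,150,60),(6,255,255)),("blue",(102,110,60),(118,255,255))]:
        print(n,nm,blobs(im,lo,hi,12)[0])
a=cv2.imread("pics/top0.png");b=cv2.imread("pics/scene0.png")
f=lambda i,x,y,w,h:cv2.resize(i[y:y+h,x:x+w],(800,300),interpolation=cv2.INTER_CUBIC)
cv2.imwrite("pics/c1.png",np.vstack([f(a,200,210,160,60),np.hstack([cv2.resize(a[220:350,360:500],(400,300)),cv2.resize(b[225:345,290:470],(400,300),interpolation=cv2.INTER_CUBIC)])]))
E
```

```text
top yellow [([111, 131, 34, 43, 1229], [126.5, 151.5]), ([375, 227, 73, 28, 681], [408.7, 241.3]), ([428, 284, 58, 60, 726], [456.0, 312.2])]
top red [([81, 131, 35, 42, 1187], [96.5, 151.9]), ([238, 223, 18, 9, 127], [246.5, 227.1]), ([299, 236, 4, 6, 20], [300.5, 238.5]), ([279, 294, 32, 9, 234], [294.5, 297.7])]
top blue [([142, 131, 33, 42, 1231], [158.3, 152.5]), ([416, 150, 60, 24, 728], [437.3, 165.1]), ([615, 204, 25, 78, 341], [626.8, 243.9]), ([128, 220, 12, 12, 112], [133.4, 226.0]), ([214, 244, 73, 26, 1104], [251.5, 256.4])]
scene yellow [([248, 163, 17, 32, 300], [256.7, 180.4]), ([249, 194, 17, 10, 122], [257.2, 199.1]), ([216, 205, 51, 35, 563], [239.9, 222.8]), ([248, 237, 20, 12, 148], [257.8, 243.5]), ([368, 248, 5, 13, 44], [370.3, 253.8]), ([482, 426, 84, 54, 2815], [523.8, 459.2])]
scene red [([588, 81, 15, 16, 137], [595.0, 88.2]), ([366, 232, 34, 21, 294], [381.8, 241.2]), ([335, 241, 8, 17, 105], [338.7, 248.8]), ([377, 289, 27, 23, 372], [389.8, 299.8]), ([559, 458, 50, 22, 526], [578.8, 471.8])]
scene blue [([394, 6, 72, 12, 372], [429.2, 11.0]), ([556, 76, 13, 15, 150], [561.7, 82.8]), ([623, 87, 15, 17, 160], [629.6, 94.6]), ([30, 148, 96, 34, 679], [78.3, 168.2]), ([70, 236, 102, 62, 1866], [121.5, 267.4]), ([208, 259, 4, 5, 15], [209.6, 261.1]), ([358, 258, 98, 45, 1586], [405.0, 278.7]), ([219, 263, 5, 5, 18], [221.4, 265.3]), ([200, 266, 4, 5, 16], [201.5, 268.0]), ([231, 267, 5, 6, 17], [233.1, 269.7]), ([211, 271, 5, 4, 16], [213.2, 272.4]), ([191, 273, 5, 5, 16], [192.7, 275.2]), ([244, 272, 4, 5, 15], [245.3, 274.3]), ([223, 275, 5, 5, 16], [224.8, 276.9]), ([203, 278, 4, 4, 15], [204.6, 279.6]), ([236, 280, 4, 4, 16], [237.5, 281.5]), ([215, 283, 4, 4, 16], [216.5, 284.5]), ([227, 287, 5, 5, 20], [229.0, 289.1]), ([535, 290, 21, 18, 255], [544.7, 298.8]), ([421, 399, 86, 81, 4583], [462.8, 444.0])]
```

View pics/c1.png

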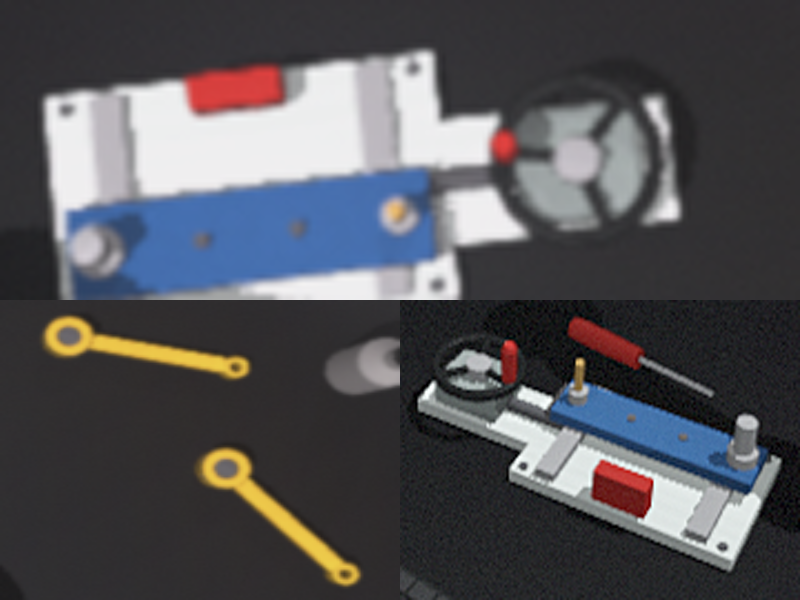

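The crop shows A and B as identical brackets, and A (sleeve near (384,236)) is the one further left. The stand's knob points toward the small pin, along the stand's +y, so the wheel starts about a quarter turn on. Next I compute positions.

```bash
python3 - <<'E'
from h import *
P=lambda n,u,z:ray(n,u,z).round(1)
print("sleeveA",P("top",(384,236.5),40),"eyeA",P("top",(443,249),30))
print("sleeveB",P("top",(438,293),40),"eyeB",P("top",(481,339),30))
c=lambda u,v:(290+u*.45-180,0)
s=lambda u,v:(290+(u-400)*.45,225+(v-300)*.4)
hub=P("top",(315,241.6),60);bp=P("top",(218.4,259.6),85);sp=P("top",(279.4,252),85)
print("hub",hub,"big",bp,"small",sp,np.linalg.norm(bp-sp),"knobtop",P("top",(300.8,239),100))
print("tri knob top",tri([("top",(300.8,239)),("scene",(338.5,242))]).round(1))
print("tri big",tri([("top",(218.4,259.6)),("scene",s(746,420))]).round(1),"small",tri([("top",(279.4,252)),("scene",s(579,360))]).round(1))
print("tri hub",tri([("top",(315,241.6)),("scene",s(478,365))]).round(1))
# bracket mask geometry
im=cv2.imread("pics/top0.png")[:,:,::-1].copy()
b,l=blobs(im,(18,120,80),(32,255,255),300)
for st,ce in b[1:]:
    m=(l==l[int(st[1]):st[1]+st[3],st[0]:st[0]+st[2]].max()).astype(np.uint8)
    ys,xs=np.nonzero(m); W=np.array([ray("top",(x,y),32)[:2] for x,y in zip(xs,ys)])
    mu=W.mean(0); u,sv,vt=np.linalg.svd(W-mu); pr=(W-mu)@vt[0]; print("mask",mu.round(1),vt[0].round(3),pr.min().round(1),pr.max().round(1))
E
```

```text
sleeveA [ 574.8 -220.4   40. ] eyeA [ 536.9 -408.1   30. ]
sleeveB [ 397.9 -386.5   40. ] eyeB [ 256.9 -518.4   30. ]
hub [555.3  -2.7  60. ] big [495.8 292.3  85. ] small [519.8 106.1  85. ] 187.74035261498793 knobtop [558.3  40.3 100. ]
tri knob top [559.4  39.3  97.1]
tri big [495.9 293.7  80.3] small [520.1 106.2  82.2]
tri hub [557.1  -3.5  50.5]
mask [ 560.9 -299.4] [0.221 0.975] -123.8 108.2
mask [ 339.  -442.7] [-0.74  -0.672] -108.7 124.0
```

Emit:
{"fn": "carry_out", "kwargs": {
  "deltas": [0, 0, 9.72, 0, 0, 0, -1, 0, 0, 9.72, 0, 0, 0, -1, 0, 0, 9.72, 0, 0, 0, -1, 0, 0, 9.72, 0, 0, 0, -1, 0, 0, 9.72, 0, 0, 0, -1, 0, 0, 9.72, 0, 0, 0, -1]
}}

```text
clock: 0.85
eef_pos: [267.6, 592.0, 230.8]
tool_rot: [-3.141, 0.001, 1.693]
force: [0.1, -0.2, -0.7]
width: 85.6
gripper_force: 0.0
```

Emit:
{"fn": "carry_out", "kwargs": {
  "deltas": [0, 0, 0, -0.0487, 0.0181, 0, -1, 0, 0, 0, -0.0487, 0.0181, 0, -1, 0, 0, 0, -0.0487, 0.0181, 0, -1, 0, 0, 0, -0.0487, 0.0181, 0, -1, 0, 0, 0, -0.0487, 0.0181, 0, -1, 0, 0, 0, -0.0487, 0.0181, 0, -1, 0, 0, 0, -0.0487, 0.0181, 0, -1, 0, 0, 0, -0.0487, 0.0181, 0, -1, 0, 0, 0, -0.0487, 0.0181, 0, -1, 0, 0, 0, -0.0487, 0.0181, 0, -1, 0, 0, 0, -0.0487, 0.0181, 0, -1, 0, 0, 0, -0.0487, 0.0181, 0, -1]
}}

```text
clock: 2.35
eef_pos: [558.3, 39.0, 231.0]
tool_rot: [-3.141, -0.0, 1.699]
force: [-0.1, 0.7, -0.0]
width: 86.0
gripper_force: 0.0
```

```bash
python3 - <<'E'
from h import *
s=ctrl.read_state(); print(s["clock"],s["eef_pos"],s["tool_rot"],s["qpos"])
c=ctrl.calibration("wrist"); w=ctrl.get_image("wrist"); t=ctrl.get_image("top")
print(c)
cv2.imwrite("pics/w1.png",w[:,:,::-1]); cv2.imwrite("pics/top1.png",t[:,:,::-1])
print(blobs(w,(0,150,60),(6,255,255),50)[0]); print(blobs(t,(18,120,80),(32,255,255),100)[0])
cv2.imwrite("pics/v1.png",np.vstack([cv2.resize(w,(400,300)),cv2.resize(t,(400,300))])[:,:,::-1])
E
```

```text
2.35 [558.33617406  38.96385685 231.02789667] [-3.14104266e+00 -2.73768926e-04  1.69908628e+00] [-0.34106922  0.51787595  0.33546972  1.78006129 -0.21338698  0.87982809
  0.21868083]
{'mtx': array([[376.37747126,   0.        , 324.11452457],
       [  0.        , 376.37747126, 245.63341709],
       [  0.        ,   0.        ,   1.        ]]), 'R': array([[ 9.91757091e-01,  1.28128974e-01, -9.16183757e-04],
       [ 1.22252513e-01, -9.44081962e-01,  3.06208379e-01],
       [ 3.83692129e-02, -3.03796337e-01, -9.51964069e-01]]), 't': array([-558.71350683,  -70.98106723,  370.31667473])}
[([391, 0, 38, 51, 1711], [408.5, 24.2]), ([126, 104, 33, 113, 3255], [141.9, 160.1]), ([319, 210, 22, 31, 553], [329.3, 224.9])]
[([111, 131, 34, 43, 1230], [126.5, 151.5]), ([375, 227, 73, 28, 646], [409.4, 241.4]), ([428, 284, 58, 60, 728], [456.0, 312.2])]
```

View pics/v1.png

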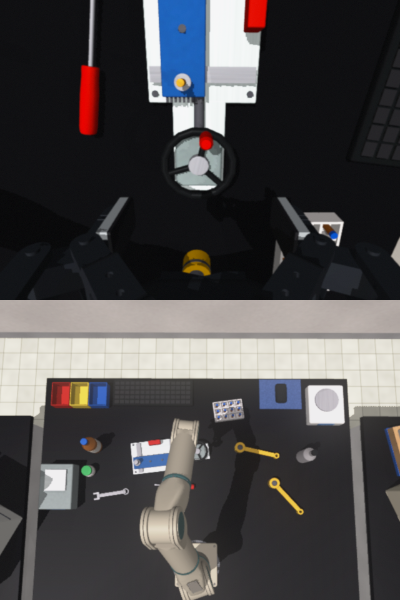

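Apart from the yellow storage bin, only two yellow parts remain with the arm moved off, so A (381,235 to 443,249 in the top view) is the bracket. In the full-size wrist view the knob top is at about (330,230) and the hub at about (317,264).

```bash
python3 - <<'E'
from h import *
w=cv2.imread("pics/w1.png")
f=lambda z,u:ray("wrist",u,z).round(1)
print("knob top",f(100.5,(329.7,230)),"hub",f(60,(317,264.5)))
# rim outer ellipse: rough extents from dark ring against the stand; small pin from brass
h=cv2.cvtColor(w,cv2.COLOR_BGR2HSV); print(blobs(w[:,:,::-1].copy(),(15,120,80),(30,255,255),20)[0])
cv2.imwrite("pics/w1c.png",cv2.resize(w[80:330,220:420],(640,800))[:600])
E
```

```text
knob top [564.3  35.6 100.5] hub [559.   -8.7  60. ]
[([282, 126, 15, 13, 154], [288.9, 131.8]), ([295, 400, 40, 22, 538], [314.9, 409.1]), ([293, 418, 44, 23, 591], [315.5, 428.7])]
```

View pics/w1c.png

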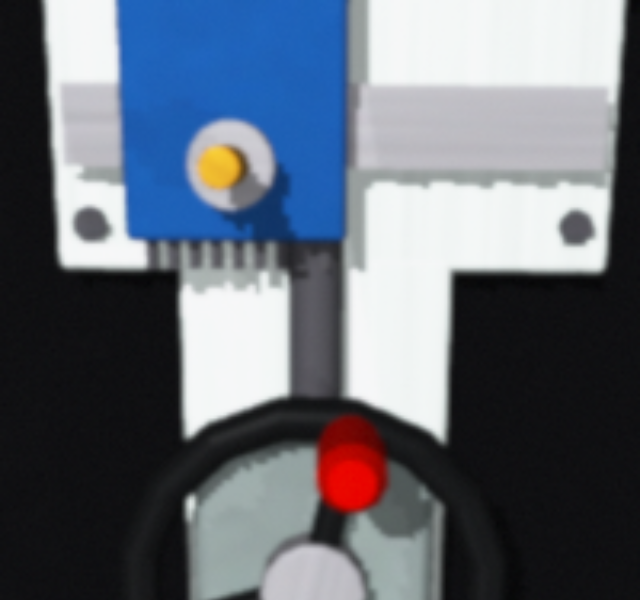

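Emit:
{"fn": "carry_out", "kwargs": {
  "deltas": [0, 0, 0, -0.0025, 0.0034, 0.033, -1, 0, 0, 0, 0, 0, 0.033, -1, 0, 0, 0, 0, 0, 0.033, -1, 0, 0, 0, 0, 0, 0.033, -1, 0, 0, 0, 0, 0, 0.033, -1, 0, 0, 0, 0, 0, 0, 1, 0, 0, 0, 0, 0, 0, 1, 0, 0, 0, 0, 0, 0, 1, 0, 0, 0, 0, 0, 0, 1, 0, 0, 0, 0, 0, 0, 1, 0, 0, 0, 0, 0, 0, 1]
}}

```text
clock: 3.82
eef_pos: [562.6, 38.5, 67.7]
tool_rot: [3.139, -0.0, 1.699]
force: [-0.8, 0.4, 6.3]
width: 16.3
gripper_force: 58.4
```

```bash
python3 - <<'E'
from h import *
s=ctrl.read_state(); print(s["clock"],s["eef_pos"],s["tool_rot"],s["force"],s["torque"],s["width"],s["gripper_force"])
w=ctrl.get_image("wrist"); cv2.imwrite("pics/w2.png",w[:,:,::-1])
E
```

```text
3.825 [562.57498362  38.53099023  67.69870147] [ 3.13921056e+00 -2.50278361e-04  1.69895175e+00] [-0.83647367  0.35460381  6.30423221] [ 0.0931182   0.20829277 -0.00996443] 16.34105083470573 58.44435649145453
```

View pics/w2.png

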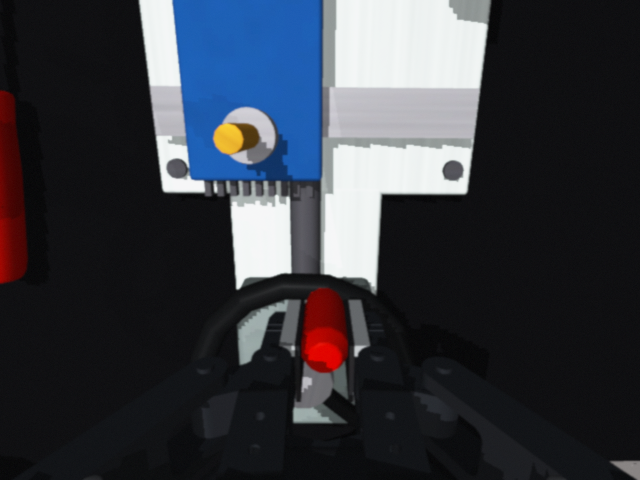

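The red knob sits between the pads at about (325,340), gripped at 16 mm and near the 18 mm given. Next I work out the circle steps.

```bash
python3 - <<'E'
import numpy as np
t=np.radians(np.arange(78,78+376,15)); x=45*np.cos(t); y=45*np.sin(t)
for i in range(24): print(int(round(np.degrees(t[i]))),"dx",round((y[i+1]-y[i])/1000,4),"dy",round((x[i+1]-x[i])/1000,4))
E
```

```text
78 dx 0.0009 dy -0.0117
93 dx -0.0021 dy -0.0116
108 dx -0.0051 dy -0.0106
123 dx -0.0076 dy -0.0089
138 dx -0.0097 dy -0.0067
153 dx -0.0111 dy -0.0039
168 dx -0.0117 dy -0.0009
183 dx -0.0116 dy 0.0021
198 dx -0.0106 dy 0.0051
213 dx -0.0089 dy 0.0076
228 dx -0.0067 dy 0.0097
243 dx -0.0039 dy 0.0111
258 dx -0.0009 dy 0.0117
273 dx 0.0021 dy 0.0116
288 dx 0.0051 dy 0.0106
303 dx 0.0076 dy 0.0089
318 dx 0.0097 dy 0.0067
333 dx 0.0111 dy 0.0039
348 dx 0.0117 dy 0.0009
363 dx 0.0116 dy -0.0021
378 dx 0.0106 dy -0.0051
393 dx 0.0089 dy -0.0076
408 dx 0.0067 dy -0.0097
423 dx 0.0039 dy -0.0111
```

Emit:
{"fn": "carry_out", "kwargs": {
  "deltas": [0, 0, 0, 0.0009, -0.0117, 0, 1, 0, 0, 0, -0.0021, -0.0116, 0, 1, 0, 0, 0, -0.0051, -0.0106, 0, 1, 0, 0, 0, -0.0076, -0.0089, 0, 1, 0, 0, 0, -0.0097, -0.0067, 0, 1, 0, 0, 0, -0.0111, -0.0039, 0, 1]
}}

```text
clock: 4.62
eef_pos: [513.2, -2.1, 67.6]
tool_rot: [3.14, -0.001, 1.7]
force: [1.4, 1.8, 8.3]
width: 16.2
gripper_force: 59.7
```

Emit:
{"fn": "carry_out", "kwargs": {
  "deltas": [0, 0, 0, 0, 0, 0, 1]
}}

```text
clock: 4.75
eef_pos: [513.1, -4.2, 67.6]
tool_rot: [3.14, 0.001, 1.697]
force: [-0.8, -1.2, 10.2]
width: 16.1
gripper_force: 59.7
```

Emit:
{"fn": "carry_out", "kwargs": {
  "deltas": [0, 0, 0, -0.0117, -0.0009, 0, 1, 0, 0, 0, -0.0116, 0.0021, 0, 1, 0, 0, 0, -0.0106, 0.0051, 0, 1, 0, 0, 0, -0.0089, 0.0076, 0, 1, 0, 0, 0, -0.0067, 0.0097, 0, 1, 0, 0, 0, -0.0039, 0.0111, 0, 1, 0, 0, 0, -0.0009, 0.0117, 0, 1, 0, 0, 0, 0, 0, 0, 1]
}}

```text
clock: 5.75
eef_pos: [567.5, -50.3, 67.7]
tool_rot: [3.138, -0.0, 1.699]
force: [2.3, 1.0, 7.5]
width: 16.3
gripper_force: 59.6
```

```bash
python3 - <<'E'
from h import *
s=ctrl.read_state(); print(s["clock"],s["eef_pos"],s["force"],s["torque"],s["width"])
w=ctrl.get_image("wrist"); cv2.imwrite("pics/w3.png",w[:,:,::-1]); print(blobs(w,(0,150,60),(6,255,255),100)[0],blobs(w,(15,120,80),(30,255,255),20)[0])
t=ctrl.get_image("top");print(blobs(t,(102,110,60),(118,255,255),300)[0])
E
```

```text
5.75 [567.52426095 -50.29453531  67.67774229] [2.25997463 1.01900486 7.48780451] [ 0.34518917 -0.14189276  0.03786617] 16.32840149319239
[([301, 287, 48, 87, 3345], [324.1, 331.6])] []
[([142, 131, 33, 42, 1225], [158.3, 152.4]), ([416, 149, 59, 25, 729], [437.3, 165.1]), ([615, 204, 25, 78, 343], [626.8, 243.6]), ([213, 237, 73, 26, 1094], [250.6, 249.5])]
```

Emit:
{"fn": "carry_out", "kwargs": {
  "deltas": [0, 0, 0, 0.0021, 0.0116, 0, 1, 0, 0, 0, 0.0051, 0.0106, 0, 1, 0, 0, 0, 0.0076, 0.0089, 0, 1, 0, 0, 0, 0.0097, 0.0067, 0, 1, 0, 0, 0, 0.0111, 0.0039, 0, 1, 0, 0, 0, 0.0117, 0.0009, 0, 1, 0, 0, 0, 0.0116, -0.0021, 0, 1, 0, 0, 0, 0.0106, -0.0051, 0, 1, 0, 0, 0, 0.0089, -0.0076, 0, 1, 0, 0, 0, 0.0067, -0.0097, 0, 1, 0, 0, 0, 0.0039, -0.0111, 0, 1, 0, 0, 0, 0, 0, 0, 1]
}}

```text
clock: 7.35
eef_pos: [560.9, 38.7, 67.7]
tool_rot: [3.141, -0.001, 1.699]
force: [-0.6, -0.3, 9.5]
width: 16.2
gripper_force: 59.7
```

Emit:
{"fn": "carry_out", "kwargs": {
  "deltas": [0, 0, 0, 0.0009, -0.0117, 0, 1, 0, 0, 0, -0.0021, -0.0116, 0, 1, 0, 0, 0, -0.0051, -0.0106, 0, 1, 0, 0, 0, -0.0076, -0.0089, 0, 1, 0, 0, 0, -0.0097, -0.0067, 0, 1, 0, 0, 0, 0, 0, 0, 1]
}}

```text
clock: 8.1
eef_pos: [515.1, 7.4, 67.6]
tool_rot: [3.141, 0.0, 1.697]
force: [-0.5, -0.4, 10.2]
width: 16.0
gripper_force: 59.9
```

Emit:
{"fn": "carry_out", "kwargs": {
  "deltas": [0, 0, 0, -0.0111, -0.0039, 0, 1, 0, 0, 0, -0.0078, -0.0006, 0, 1, 0, 0, 0, 0, 0, 0, 1]
}}

```text
clock: 8.48
eef_pos: [513.4, -11.7, 67.6]
tool_rot: [3.14, 0.0, 1.698]
force: [-1.1, -1.0, 11.1]
width: 16.0
gripper_force: 59.9
```

Emit:
{"fn": "carry_out", "kwargs": {
  "deltas": [0, 0, 0, -0.004, 0, 0, 1, 0, 0, 0, 0, 0, 0, 1]
}}

```text
clock: 8.72
eef_pos: [513.4, -12.3, 67.6]
tool_rot: [3.141, -0.003, 1.7]
force: [-1.5, 4.5, 11.7]
width: 15.8
gripper_force: 60.1
```

Emit:
{"fn": "carry_out", "kwargs": {
  "deltas": [0, 0, 0, -0.005, 0, 0, 1, 0, 0, 0, 0, 0, 0, 1, 0, 0, 0, 0, 0, 0, 1]
}}

```text
clock: 9.1
eef_pos: [513.5, -13.1, 67.6]
tool_rot: [-3.141, -0.008, 1.704]
force: [-2.1, 13.8, 14.0]
width: 16.1
gripper_force: 60.2
```

```bash
python3 - <<'E'
from h import *
s=ctrl.read_state(); print(s["clock"],s["eef_pos"],s["force"],s["torque"],s["width"])
w=ctrl.get_image("wrist");t=ctrl.get_image("top");c=ctrl.get_image("scene")
cv2.imwrite("pics/top4.png",t[:,:,::-1]);cv2.imwrite("pics/scene4.png",c[:,:,::-1])
print(blobs(t,(102,110,60),(118,255,255),600)[0])
f=lambda i:cv2.resize(i,(400,300),interpolation=cv2.INTER_CUBIC)
cv2.imwrite("pics/v4.png",np.hstack([cv2.resize(c[220:340,290:470],(400,300),interpolation=cv2.INTER_CUBIC),f(w)])[:,:,::-1])
E
```

```text
9.1 [513.54296679 -13.14013547  67.55333765] [-2.14535387 13.83859347 14.04368382] [ 2.95284151  0.36471381 -0.06625758] 16.08220371161796
[([142, 131, 33, 42, 1233], [158.3, 152.4]), ([416, 149, 60, 25, 727], [437.5, 165.1]), ([212, 228, 73, 26, 1084], [249.9, 240.4])]
```

View pics/v4.png

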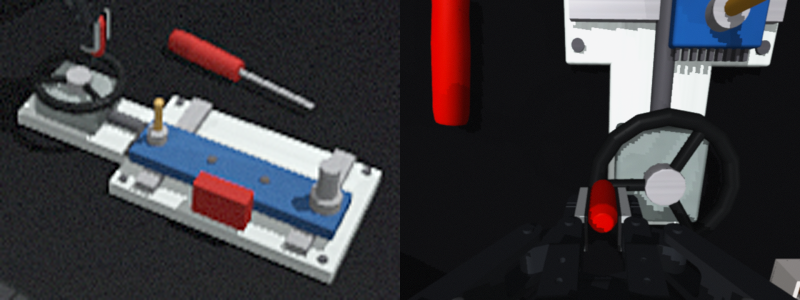

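The carriage face meets the red stop in the scene crop, and the push force rises with no movement, so it is at the hard end. I open the gripper and lift away.

Emit:
{"fn": "carry_out", "kwargs": {
  "deltas": [0, 0, 0, 0, 0, 0, -1, 0, 0, 0, 0, 0, 0, -1, 0, 0, 0, 0, 0, 0, -1, 0, 0, 0, 0, 0, 0, -1, 0, 0, 0, 0, 0, -0.04, -1, 0, 0, 0, 0, 0, -0.05, -1, 0, 0, 0, 0, 0, -0.05, -1, 0, 0, 0, 0, 0, -0.05, -1, 0, 0, 0, 0, 0, -0.04, -1]
}}

```text
clock: 10.38
eef_pos: [514.7, -20.0, 298.3]
tool_rot: [3.14, 0.0, 1.698]
force: [0.3, -0.5, -0.4]
width: 85.2
gripper_force: 0.0
```

```bash
python3 - <<'E'
from h import *
s=ctrl.read_state(); print(s["clock"],s["eef_pos"],s["tool_rot"],s["force"],s["width"])
sl=np.array([574.8,-220.4]);ey=np.array([536.9,-408.1]); u=(ey-sl)/np.linalg.norm(ey-sl)
g=sl+58*u; print("len",np.linalg.norm(ey-sl),"balance",g,"bar az (eye->sleeve)",np.degrees(np.arctan2(-u[1],-u[0])))
E
```

```text
10.375 [514.70027075 -19.97754032 298.33742193] [3.14027689e+00 2.22989597e-04 1.69830846e+00] [ 0.27606877 -0.53092971 -0.42692756] 85.22306286210458
len 191.48811973592515 balance [ 563.32043666 -277.25261318] bar az (eye->sleeve) 78.58444248881125
```

Emit:
{"fn": "carry_out", "kwargs": {
  "deltas": [0, 0, 9.4, 0, 0, 0, -1, 0, 0, 9.4, 0, 0, 0, -1, 0, 0, 0, -0.0485, 0.0198, 0.01, -1, 0, 0, 0, -0.0485, 0.0198, 0.01, -1, 0, 0, 0, -0.0485, 0.0198, 0.01, -1, 0, 0, 0, -0.0485, 0.0198, 0.01, -1, 0, 0, 0, -0.0485, 0.0198, 0.01, -1, 0, 0, 0, 0, 0, 0, -1]
}}

```text
clock: 11.38
eef_pos: [561.4, -282.8, 245.0]
tool_rot: [-3.14, 0.004, 1.363]
force: [0.7, 0.8, -0.0]
width: 85.4
gripper_force: 0.0
```

```bash
python3 - <<'E'
from h import *
s=ctrl.read_state(); print(s["clock"],s["eef_pos"],s["tool_rot"])
w=ctrl.get_image("wrist");t=ctrl.get_image("top")
cv2.imwrite("pics/w5.png",w[:,:,::-1]);cv2.imwrite("pics/top5.png",t[:,:,::-1])
c=ctrl.calibration("wrist"); print(np.round(c["R"],3).tolist(),np.round(c["t"],1))
print(blobs(w,(15,120,60),(32,255,255),200)[0])
cv2.imwrite("pics/v5.png",np.vstack([cv2.resize(w,(800,600))[0:600]])[:,:,::-1])
E
```

```text
11.375 [ 561.44688546 -282.78681866  244.98885622] [-3.1396549   0.00363745  1.3630738 ]
[[0.98, -0.2, -0.002], [-0.19, -0.933, 0.306], [-0.063, -0.299, -0.952]] [-606.5 -195.6  346.4]
[([301, 108, 60, 228, 6056], [329.2, 210.7]), ([183, 300, 48, 37, 611], [211.9, 311.8]), ([213, 321, 10, 31, 228], [217.3, 335.8])]
```

View pics/v5.png

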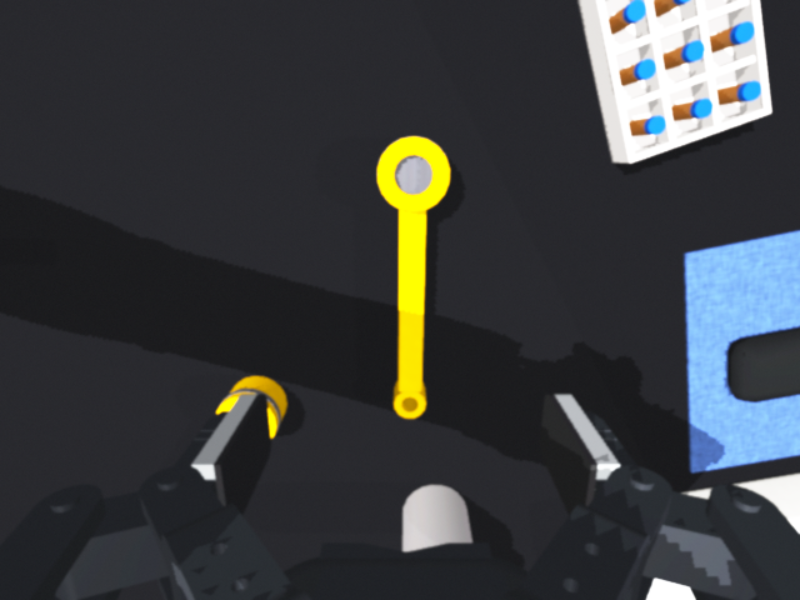

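The wrist view shows bracket A running straight up the image: sleeve ring at (330,140) and eye at (327,322) in full-size pixels, with the vial tray clear to the right and the pads astride the bar.

```bash
python3 - <<'E'
from h import *
s=ctrl.read_state(); p=s["eef_pos"][:2]; yw=s["tool_rot"][2]
def rep(sl,ey,nm):
    u=(ey-sl)/np.linalg.norm(ey-sl); g=sl+58*u; d=g-p
    tx=np.array([np.cos(yw),np.sin(yw)]);ty=np.array([np.sin(yw),-np.cos(yw)])
    print(nm,"len",np.linalg.norm(ey-sl).round(1),sl.round(1),ey.round(1),"bal",g.round(1),"az",np.degrees(np.arctan2(-u[1],-u[0])).round(2),"yaw",np.degrees(yw).round(2),"dx,dy",(d@tx).round(1),(d@ty).round(1))
rep(ray("wrist",(330.6,139.6),40)[:2],ray("wrist",(327.2,322.4),30)[:2],"wrist")
rep(np.array([574.8,-220.4]),np.array([536.9,-408.1]),"top")
# same-point check of wrist vs top + pins by top view now
t=cv2.imread("pics/top5.png"); cv2.imwrite("pics/v6.png",cv2.resize(t[210:285,200:300],(800,600),interpolation=cv2.INTER_CUBIC))
E
```

```text
wrist len 188.8 [ 581.5 -213.5] [ 541.2 -398. ] bal [ 569.1 -270.2] az 77.7 yaw 78.45 dx,dy 8.1 4.7
top len 191.5 [ 574.8 -220.4] [ 536.9 -408.1] bal [ 563.3 -277.3] az 78.58 yaw 78.45 dx,dy -0.0 0.5
```

View pics/v6.png

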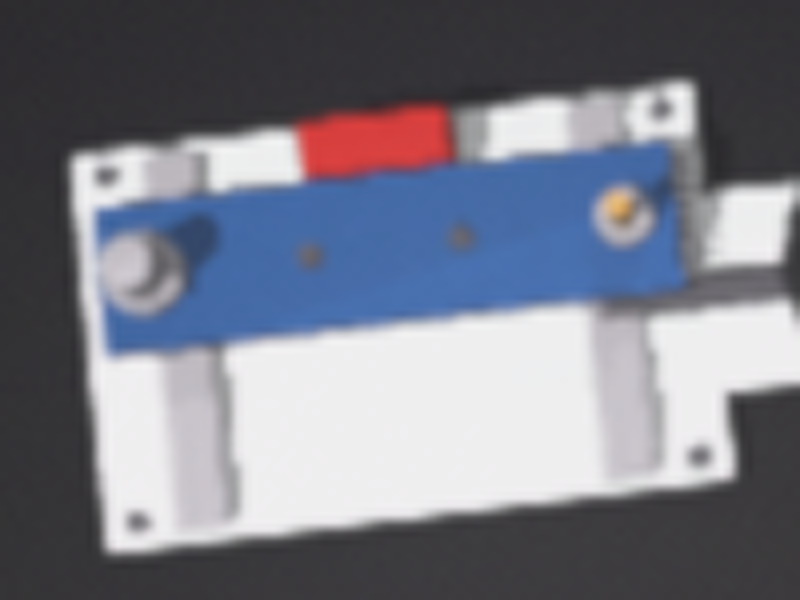

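Emit:
{"fn": "carry_out", "kwargs": {
  "deltas": [0, 0, 0, 0.0108, 0.004, 0.04, -1, 0, 0, 0, 0, 0, 0.05, -1, 0, 0, 0, 0, 0, 0.05, -1, 0, 0, 0, 0, 0, 0.05, -1, 0, 0, 0, 0, 0, 0.035, -1, 0, 0, 0, 0, 0, 0.013, -1, 0, 0, 0, 0, 0, 0, -1]
}}

```text
clock: 12.35
eef_pos: [569.8, -266.1, 8.4]
tool_rot: [-3.141, -0.001, 1.372]
force: [-0.3, -0.4, -0.4]
width: 85.6
gripper_force: 0.0
```

Emit:
{"fn": "carry_out", "kwargs": {
  "deltas": [0, 0, 0, 0, 0, 0, 1, 0, 0, 0, 0, 0, 0, 1, 0, 0, 0, 0, 0, 0, 1, 0, 0, 0, 0, 0, 0, 1, 0, 0, 0, 0, 0, 0, 1, 0, 0, 0, 0, 0, 0, 1]
}}

```text
clock: 13.1
eef_pos: [569.8, -267.4, 9.1]
tool_rot: [3.141, -0.0, 1.371]
force: [-1.4, 0.6, 6.0]
width: 18.4
gripper_force: 60.3
```

Emit:
{"fn": "carry_out", "kwargs": {
  "deltas": [0, 0, 0, 0, 0, -0.02, 1, 0, 0, 0, 0, 0, -0.03, 1, 0, 0, 0, 0, 0, -0.04, 1, 0, 0, 0, 0, 0, -0.04, 1, 0, 0, 0, 0, 0, -0.02, 1, 0, 0, 0, 0, 0, 0, 1, 0, 0, 0, 0, 0, 0, 1]
}}

```text
clock: 13.98
eef_pos: [568.6, -266.4, 157.3]
tool_rot: [-3.139, -0.001, 1.371]
force: [-0.8, -0.8, -5.1]
width: 18.8
gripper_force: 59.4
```

```bash
python3 - <<'E'
from h import *
s=ctrl.read_state(); print(s["clock"],s["eef_pos"],s["tool_rot"],s["force"],s["torque"],s["width"],s["gripper_force"])
w=ctrl.get_image("wrist");c=ctrl.get_image("scene");t=ctrl.get_image("top")
for n,i in(("w7",w),("scene7",c),("top7",t)): cv2.imwrite(f"pics/{n}.png",i[:,:,::-1])
cv2.imwrite("pics/v7.png",np.hstack([cv2.resize(w,(400,300)),cv2.resize(c[140:290,170:370],(400,300),interpolation=cv2.INTER_CUBIC)])[:,:,::-1])
E
```

```text
13.975 [ 568.62723691 -266.42761459  157.30575999] [-3.13929896e+00 -8.49415037e-04  1.37083453e+00] [-0.81622499 -0.8318979  -5.10062358] [ 0.08835991  0.00879332 -0.02440378] 18.774628529582273 59.44771707057953
```

View pics/v7.png

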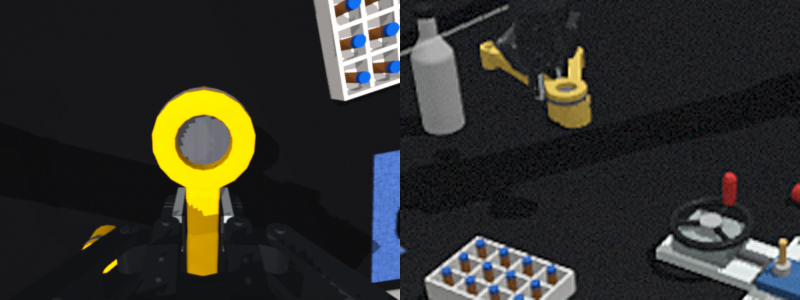

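```bash
python3 - <<'E'
from h import *
p=ctrl.read_state()["eef_pos"]; yw=ctrl.read_state()["tool_rot"][2]
tx=np.array([np.cos(yw),np.sin(yw)])
w=cv2.imread("pics/w7.png")[:,:,::-1].copy()
hsv=cv2.cvtColor(w,cv2.COLOR_RGB2HSV); m=cv2.inRange(hsv,np.array((20,150,200)),np.array((32,255,255)))
# sleeve outer ring: rows above the bar
ys,xs=np.nonzero(m); k=ys<300; print(xs[k].min(),xs[k].max(),ys[k].min())
cn=max(cv2.findContours(m[:275],cv2.RETR_EXTERNAL,cv2.CHAIN_APPROX_NONE)[0],key=len)[:,0,:]; cn=cn[(cn[:,1]<272)]
e=cv2.fitEllipse(cn); print("ellipse",e)
for z in (180,188,196):
    q=ray("wrist",e[0],z); print(z,q.round(1),"along tool x from TCP",((q[:2]-p[:2])@tx).round(1), "depth", (ctrl.calibration("wrist")["R"]@q+ctrl.calibration("wrist")["t"])[2].round(1))
for n in("scene7","top7"):
    print(n,blobs(cv2.imread(f"pics/{n}.png")[:,:,::-1].copy(),(15,120,60),(32,255,255),30)[0])
E
```

```text
243 407 143
ellipse ((325.31085205078125, 223.63311767578125), (158.89260864257812, 163.74803161621094), 92.33629608154297)
180 [ 578.8 -219.9  180. ] along tool x from TCP 47.8 depth 123.3
188 [ 579.2 -217.9  188. ] along tool x from TCP 49.9 depth 115.1
196 [ 579.6 -215.9  196. ] along tool x from TCP 52.0 depth 106.8
scene7 [([552, 91, 18, 6, 31], [560.5, 92.9]), ([587, 95, 17, 9, 40], [596.1, 99.3]), ([575, 99, 10, 20, 58], [579.9, 108.0]), ([552, 101, 10, 12, 35], [556.4, 106.1]), ([584, 105, 17, 26, 105], [592.6, 117.7]), ([572, 113, 16, 12, 49], [579.2, 120.1]), ([210, 160, 24, 23, 199], [218.5, 170.1]), ([242, 163, 22, 28, 316], [253.9, 179.8]), ([243, 187, 23, 17, 236], [255.5, 196.6]), ([359, 259, 5, 13, 42], [360.9, 264.6]), ([516, 323, 8, 11, 31], [519.5, 327.8]), ([482, 426, 84, 54, 2822], [523.9, 459.2])]
top7 [([111, 131, 34, 43, 1238], [126.4, 151.5]), ([380, 220, 17, 18, 144], [386.3, 227.2]), ([432, 236, 27, 14, 228], [446.3, 242.1]), ([429, 284, 57, 60, 739], [456.4, 312.4])]
```

```bash
python3 - <<'E'
from h import *
s=ctrl.read_state();p=s["eef_pos"];yw=s["tool_rot"][2];tx=np.array([np.cos(yw),np.sin(yw)])
t=cv2.imread("pics/top7.png")[:,:,::-1].copy()
m=cv2.inRange(cv2.cvtColor(t,cv2.COLOR_RGB2HSV),np.array((15,100,60)),np.array((32,255,255)))
ys,xs=np.nonzero(m[200:270,360:480]); 
W=np.array([ray("top",(x+360,y+200),182)[:2] for x,y in zip(xs,ys)]); pr=(W-p[:2])@tx
print("extent along tool x from TCP",pr.min(),pr.max(),"-> sleeve centre",pr.max()-26,"eye",pr.min()+14)
# eye height: triangulate end of eye, sleeve top centre
sc=(587+0,0)
print("eye tri",tri([("top",(455,244)),("scene",(215,164))]).round(1))
print("torque",s["torque"],s["force"])
E
```

```text
extent along tool x from TCP -156.2836833153016 77.89265907668953 -> sleeve centre 51.892659076689526 eye -142.2836833153016
eye tri [ 536.  -410.9  167.9]
torque [ 0.02532153 -0.02070233  0.05047617] [-0.22853854 -0.04799867 -5.55397847]
```

```bash
python3 - <<'E'
from h import *
b=ray("top",(216.9,242.25),85);s=ray("top",(277.6,235.75),85); print(b.round(1),s.round(1),np.linalg.norm(b-s))
mid=(b+s)/2; mid2=np.array([(546.7+570.7)/2,(298.9+112.7)/2]); mid=(mid[:2]+mid2)/2
d=(b-s)[:2]; az=np.arctan2(d[1],d[0]); print("mid",mid,"az",np.degrees(az))
az=np.radians(97.3); u=np.array([np.cos(az),np.sin(az)]); T=mid+u*(95-50)
st=ctrl.read_state();dd=T-st["eef_pos"][:2]; yw=az
print("TCP target",T,"dx",dd@u,"dy",dd@[np.sin(yw),-np.cos(yw)],"turn",97.3-np.degrees(st["tool_rot"][2]))
E
```

```text
[549.2 298.4  85. ] [570.  112.3  85. ] 187.32866239319299
mid [559.14530715 205.57694825] az 96.39002724306144
TCP target [553.42739977 250.21219817] dx 514.6485725825133 dy 50.53164489549507 turn 18.763989182395818
```

Emit:
{"fn": "carry_out", "kwargs": {
  "deltas": [0, 0, -4, 0, 0, 0, 1, 0, 0, -7, 0, 0, 0, 1, 0, 0, -5, 0, 0, 0, 1, 0, 0, -2.8, 0, 0, 0, 1, 0, 0, 0, 0, 0, 0, 1]
}}

```text
clock: 14.75
eef_pos: [569.0, -267.1, 157.4]
tool_rot: [-3.14, -0.001, 1.698]
force: [-0.1, 0.5, -5.5]
width: 18.8
gripper_force: 59.3
```

Emit:
{"fn": "carry_out", "kwargs": {
  "deltas": [0, 0, 0, 0.02, 0, 0, 1, 0, 0, 0, 0.04, 0.005, 0, 1, 0, 0, 0, 0.05, 0.005, 0, 1, 0, 0, 0, 0.05, 0.005, 0, 1, 0, 0, 0, 0.05, 0.005, 0, 1, 0, 0, 0, 0.05, 0.005, 0, 1, 0, 0, 0, 0.05, 0.005, 0, 1, 0, 0, 0, 0.05, 0.005, 0, 1, 0, 0, 0, 0.05, 0.005, 0, 1, 0, 0, 0, 0.05, 0.005, 0, 1, 0, 0, 0, 0.035, 0.005, 0, 1, 0, 0, 0, 0.02, 0, 0, 1]
}}

```text
clock: 16.25
eef_pos: [551.7, 253.7, 158.0]
tool_rot: [-3.141, -0.001, 1.703]
force: [-0.1, -0.4, -5.6]
width: 18.4
gripper_force: 59.3
```

Emit:
{"fn": "carry_out", "kwargs": {
  "deltas": [0, 0, 0, 0, 0, 0.005, 1, 0, 0, 0, 0, 0, 0.01, 1, 0, 0, 0, 0, 0, 0.005, 1, 0, 0, 0, 0, 0, 0, 1, 0, 0, 0, 0, 0, 0, 1]
}}

```text
clock: 16.88
eef_pos: [553.7, 249.4, 138.4]
tool_rot: [3.141, 0.0, 1.698]
force: [-0.1, 0.2, -5.5]
width: 18.9
gripper_force: 59.3
```

```bash
python3 - <<'E'
from h import *
s=ctrl.read_state(); print(s["clock"],s["eef_pos"],s["tool_rot"],s["force"],s["torque"],s["width"])
w=ctrl.get_image("wrist");c=ctrl.get_image("scene");t=ctrl.get_image("top")
for n,i in(("w8",w),("scene8",c),("top8",t)): cv2.imwrite(f"pics/{n}.png",i[:,:,::-1])
f=lambda i:cv2.resize(i,(400,300),interpolation=cv2.INTER_CUBIC)
cv2.imwrite("pics/v8.png",np.vstack([np.hstack([f(w),f(t[200:290,190:310])]),cv2.resize(c[180:318,300:484],(800,600),interpolation=cv2.INTER_CUBIC)[130:430]])[:,:,::-1])
E
```

```text
16.875 [553.7029453  249.38911708 138.39857854] [3.14139117e+00 1.93702391e-05 1.69780923e+00] [-0.13171901  0.15819685 -5.51079266] [ 0.05957549 -0.03921758  0.01893967] 18.889501387686167
```

View pics/v8.png

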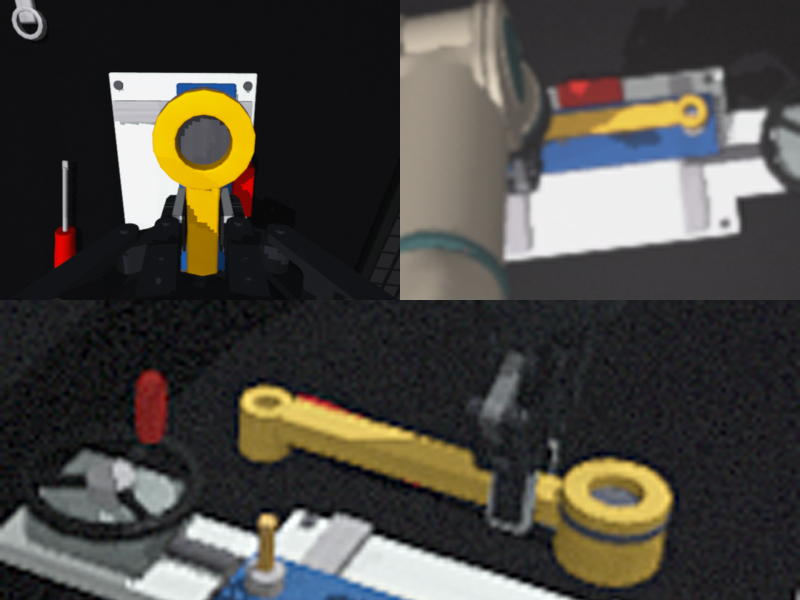

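```bash
python3 - <<'E'
from h import *
eye=tri([("top",(277,233.9)),("scene",(361.4,232.9))])
slv=tri([("wrist",(325.3,222)),("scene",(441,254.3))])
print("eye top",eye.round(1),"sleeve top",slv.round(1))
print("small pin",tri([("top",(277.6,235.75)),("scene",(361.4,260.5))]).round(1),"big",tri([("top",(216.9,242.25)),("scene",(437.2,285.2))]).round(1))
# single-camera (scene) compare at expected heights; underside z = TCP-9
u=ctrl.read_state()["eef_pos"][2]-9
print("scene: eye",ray("scene",(361.4,232.9),u+30).round(1),"slv",ray("scene",(441,254.3),u+40).round(1),"sp",ray("scene",(361.4,260.5),85).round(1),"bp",ray("scene",(437.2,285.2),85).round(1))
print("top: eye",ray("top",(277,233.9),u+30).round(1),"sp",ray("top",(277.6,235.75),85).round(1))
E
```

```text
eye top [567.  107.8 154.7] sleeve top [548.2 297.2 164.3]
small pin [570.6 112.6  80.1] big [549.5 299.1  82.1]
scene: eye [573.8 110.8 159.6] slv [555.1 298.5 169.6] sp [576.3 116.1  85. ] bp [552.9 300.5  85. ]
top: eye [565.8 108.3 159.6] sp [570.  112.3  85. ]
```

The eye triangulates 4 to 6 mm from its pin and the sleeve 2 to 3 mm from its pin. The bracket is level with about 43 mm of air over the pins. I apply one small correction and let it settle.

Emit:
{"fn": "carry_out", "kwargs": {
  "deltas": [0, 0, 0, 0.003, 0.002, 0.002, 1, 0, 0, 0, 0, 0, 0, 1, 0, 0, 0, 0, 0, 0, 1, 0, 0, 0, 0, 0, 0, 1, 0, 0, 0, 0, 0, 0, 1, 0, 0, 0, 0, 0, 0, 1]
}}

```text
clock: 17.77
eef_pos: [555.0, 253.2, 136.3]
tool_rot: [3.142, -0.0, 1.699]
force: [-0.5, -0.2, -5.8]
width: 18.6
gripper_force: 59.3
```

```bash
python3 - <<'E'
from cell import ctrl
s=ctrl.read_state(); print(s["clock"],s["eef_pos"],s["qd"].round(3),s["force"],s["gripper_force"])
print(ctrl.finish_job())
E
```

```text
17.775 [554.96980881 253.18646816 136.33224463] [ 0.001  0.001 -0.001  0.002  0.    -0.     0.   ] [-0.45366486 -0.20216246 -5.75067634] 59.3244069814682
the job is handed in; nothing more can be done
None
```

Job handed in at 17.8 s, verdict not shown: carriage wound to its red stop, and the bracket held level and still, gripped about 8 mm off its balance point, roughly 4 cm above the pins and within a few mm of both by camera.

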